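# Clamp a glued block with the ratchet grip and keep it pressed

### The job

One of the two ratchet clamps on the gluing board has the freshly glued wooden block before its stop, the other has the glass jar. Pump the squeeze grip of the block's clamp until its jaw has pushed the block up against the stop and its sprung pad is pressed in by some 1.5 to 3.5 mm; squeeze gently, because 4.5 mm or more crushes the block. Finish while still holding the grip squeezed, so that the pressure stays on. Move the jaw only by its grip, touch neither jaw nor block, and leave the other clamp and the jar alone.

Things in the scene. Friction and masses are not known exactly. Their poses are not given: they have to be found in the camera images.
- press: Fixed plywood gluing board, 250 x 350 x 15 mm; origin at the centre of its underside, on the table. Two equal ratchet clamps lie on it along its y: 'near' at x = -70 mm, 'far' at x = +70 mm. Along +y each has a squeeze grip (y = -75 mm) over a low notched rod, a steel jaw with a sprung rubber-faced pad, a space for work, and a steel stop (60 wide, top 70 mm above the table, face at y = +150 mm).
- block: The glued block: light wood, two halves with a dark glue line between, 46 (its x) x 60 (its y, along the clamp) x 40 mm high, origin at the centre of its underside. Stands on the board in front of the stop of one clamp, a few mm short of the stop. In either clamp.
- jar: Closed round glass jar, 48 mm diameter, 75 mm high, origin at the centre of its underside. Stands on the board in front of the other clamp's stop.
- near_grip (a point): Midpoint between the two upright levers of the near grip, 114 mm above the table; axes as the board. Levers: rubber-sleeved rods 14 mm thick, on its +y and -y sides, a V hinged at 80 mm height, tops at 137 mm; over the outsides 66 mm at the top, 57 mm here, 31 mm here when fully squeezed. They close along y, geared to move equally. Housing below ends at 88 mm height.
- near_lever (a joint): Squeeze of the near grip: 0 open (a spring returns it, 3.5 to 6 N a lever), 0.36 rad fully squeezed. Squeezing drives the jaw to the stop by a pawl on 5 mm notches, about 10 mm a full squeeze (the first may differ); it takes new notches only as the levers open again. 20 N on each lever presses the pad with about 20 N, 30 N with about 35 N, 40 N with 45 to 55 N.
- near_backlever (a joint): The near grip's -y lever: always the same value as near_lever, to which it is geared.
- near_jaw (a joint): Advance of the near jaw towards its stop, 0 to 0.085 m; starts between 0 and 0.03. At 0 the free pad's face is 130 mm from the stop. When the grip is let go a catch keeps the jaw from going back, but only to within a notch (5 mm), so most of the pressure is lost: it stays only while the grip is squeezed.
- near_pad (a joint): How far the near clamp's sprung pad (44 mm wide, 50 mm high) is pushed back into its jaw: 0 free, 0.006 m bottomed; stiffness 10 N per mm. More than 0.0045 m (45 N) crushes the block: a hard squeeze (some 40 N or more on each lever) can do that.
- near_face (a point): Centre of the rubber face of the near clamp's pad, 42 mm above the table.
- near_stop (a point): Point on the face of the near clamp's stop, 35 mm above the table; y axis along the clamp, from grip to stop.
- far_grip (a point): Midpoint between the two upright levers of the far grip, 114 mm above the table; axes as the board. Levers: rubber-sleeved rods 14 mm thick, on its +y and -y sides, a V hinged at 80 mm height, tops at 137 mm; over the outsides 66 mm at the top, 57 mm here, 31 mm here when fully squeezed. They close along y, geared to move equally. Housing below ends at 88 mm height.
- far_lever (a joint): Squeeze of the far grip: 0 open (a spring returns it, 3.5 to 6 N a lever), 0.36 rad fully squeezed. Squeezing drives the jaw to the stop by a pawl on 5 mm notches, about 10 mm a full squeeze (the first may differ); it takes new notches only as the levers open again. 20 N on each lever presses the pad with about 20 N, 30 N with about 35 N, 40 N with 45 to 55 N.
- far_backlever (a joint): The far grip's -y lever: always the same value as far_lever, to which it is geared.
- far_jaw (a joint): Advance of the far jaw towards its stop, 0 to 0.085 m; starts between 0 and 0.03. At 0 the free pad's face is 130 mm from the stop. When the grip is let go a catch keeps the jaw from going back, but only to within a notch (5 mm), so most of the pressure is lost: it stays only while the grip is squeezed.
- far_pad (a joint): How far the far clamp's sprung pad (44 mm wide, 50 mm high) is pushed back into its jaw: 0 free, 0.006 m bottomed; stiffness 10 N per mm. More than 0.0045 m (45 N) crushes the block: a hard squeeze (some 40 N or more on each lever) can do that.
- far_face (a point): Centre of the rubber face of the far clamp's pad, 42 mm above the table.
- far_stop (a point): Point on the face of the far clamp's stop, 35 mm above the table; y axis along the clamp, from grip to stop.
Things that resemble listed ones, but are neither listed nor needed, are in the scene too. There is more than one size of the jar; the one meant has the size given above.

How it is judged:
By the outcome, as a careful person would: the job done as asked, in the order asked, and still so for the second after the job is handed in, while the arm keeps its last pose, push and grip.
It also fails if it takes over 40 s, if anything falls off the work surface, if the arm or the gripper's body presses on something with over 40 N, if the wrist force passes 120 N, or if a joint passes its speed limit or range.

### The arm

A 7-joint arm with a two-finger parallel gripper is mounted at the origin on the work surface. World frame = base frame: x ahead of the robot, y to its left, z up, the work surface at z = 0. Lengths are in mm, angles in rad, forces in N, time in s.
With the tool pointing down it reaches from about 400 to 850 mm from the base axis. Payload 10.4 kg.
Tool frame: the origin (TCP) lies between the finger pads; the fingertips stand 17 mm ahead of it and the grasp point (between the pads) lies 2 mm behind it; z points along the fingers, y is the line along which they close (so a half turn about z gives the same grasp; the last joint's range is limited). The gripper opens to 85 mm and grips with 20 to 120 N. Pads are 22 mm wide; open, the fingers measure 114 mm over their backs; the gripper's body (76 mm by 85 mm) begins 54 mm behind the grasp point. The pads swing forward as they close: fully open they stand 13 mm farther back than shut.
Start: joints at [1.117, 0.332, -0.065, 1.46, 0.022, 1.35, -0.088], TCP at [261.021, -567.906, 248.338] pointing down, gripper open.
Joint ranges: [-2.6, 2.6], [-0.5, 2.12], [-1.47, 1.34], [0.16, 2.42], [-1.27, 4.41], [0.06, 2.06], [-2.6, 2.6]. Speed limits (rad/s): [2.22, 2.22, 2.79, 2.79, 3.14, 3.14, 3.14].

### API

Orientations are given as a unit quaternion [w, x, y, z].
In Python, from plant import sense, read_camera, hand_in gives the robot as it stands.
- The arm moves only by the shell command python3 -m crank FILE [FORCE], which reads ROWS from the file FILE. ROWS is a JSON list of rows, 1 to 10 of them, each of 5 numbers: the finger opening in mm, then dx, dy, dz in mm, then a turn about the tool's z in rad; each row shifts and turns the commanded pose from where the row before left it, along the tool's axes as they then stand; what a row does not reach is not made up. A row lasts 1/8 s, in which the tool goes at most 62.5 mm and 0.188 rad, less where a joint would pass 70% of its speed; a pose out of reach is approached as far as the arm can. The fingers move at their own pace and stop on an object; FORCE is the grip in N (left out, the last holds). Time passes only in rows, so rows that do not move let the fingers close. It prints the time, the measured TCP pose, the force, the opening and the grip force at its end. Input that does not fit is refused with a message, and nothing moves.
- sense(): the state, without advancing time (a new reading comes with each control period).
- read_camera(name): name is "side" or "top" or "wrist"; returns a dict with "pixels" (420x560x3 uint8, blue, green, red), "mtx" (3x3 intrinsics, pixels), "rvec" (rotation vector, rad) and "tvec" (3), from world to camera coordinates, as OpenCV has them. Camera axes: x right, y down, z forward; pixel columns grow to the right and rows downward; lengths in mm; the calibration is good to about 2 mm. A picture is of the moment at which its call begins. There is no depth.
- hand_in(): hands the job in; it is judged then, once.
The state is a dict: "time_s": time; "joints": joint angles; "dq": joint speeds; "tau": joint torques, N m; "eef_pos": TCP position; "tool_rot": TCP orientation; "contact_force": force on the tool from outside, world axes, zero at the start; "wrist_torque": the same for the moment, N m; "gripper_width": finger opening in mm; "finger_force": force on a finger pad.
Only numpy, scipy, OpenCV 4.12 (cv2) and the standard library are available. Lean on these libraries where they do the work, as an engineer would, in place of code of your own. Each camera call takes 0.05 s, during which the arm holds its last target. There are 200 camera calls.

## Working session

There is one attempt and no reset: what is moved stays moved. The work goes in short steps, Python scripts to look and compute and a shell command to move; the robot and the scene stay as the last step left them, time stands still between calls to the robot, and variables do not carry over. Pictures are saved under pics/ and viewed, at most 10 in all, crops included, and the job is handed in when it is done.

```bash
mkdir -p pics; ls
cat > h.py <<'E'
import numpy as np,cv2
from plant import sense,read_camera
def cam(n,f=None):
    c=read_camera(n)
    if f: cv2.imwrite('pics/'+f,c['pixels'])
    return c
def ray(c,u,v):
    R=cv2.Rodrigues(np.array(c['rvec'],float))[0];t=np.array(c['tvec'],float).ravel()
    o=-R.T@t; d=R.T@np.linalg.inv(np.array(c['mtx']))@np.array([u,v,1.]); return o,d/np.linalg.norm(d)
def onz(c,u,v,z):
    o,d=ray(c,u,v); return o+d*(z-o[2])/d[2]
def proj(c,P):
    return cv2.projectPoints(np.array(P,float).reshape(-1,1,3),np.array(c['rvec'],float),np.array(c['tvec'],float),np.array(c['mtx'],float),None)[0].reshape(-1,2)
E
python3 - <<'E'
from h import *
import pickle
t=cam('top');s=cam('side')
pickle.dump((t,s),open('c.pkl','wb'))
for n,c in(('top',t),('side',s)):
    cv2.imwrite(f'pics/{n}0.png',c['pixels']);print(n,ray(c,280,210))
print(sense())
E
```

```text
pics
top (array([408.36645266, 140.55135366, 768.34262771]), array([ 0.14743086, -0.04094086, -0.98822466]))
side (array([ 474.61615288, -432.54678531,  488.3876246 ]), array([ 0.05930929,  0.83860702, -0.54149854]))
{'time_s': 0.1, 'joints': array([ 1.11738469,  0.33279607, -0.06473462,  1.4608888 ,  0.02157639,
        1.34990534, -0.0884591 ]), 'dq': array([-2.62314145e-03, -1.11839186e-03, -2.09763397e-03, -2.94555080e-03,
        1.39792872e-04,  9.12829445e-05, -9.35810570e-04]), 'tau': array([ 1.61954838e-03, -6.26745844e+01,  4.91570507e-02, -3.92427027e+01,
        1.62532000e-02,  7.10554625e-03, -9.05011166e-05]), 'eef_pos': array([ 260.88951873, -567.58047978,  247.588406  ]), 'tool_rot': array([-6.33617100e-04,  9.76880086e-01,  2.13786978e-01, -1.52152195e-04]), 'contact_force': array([ 0.20582079,  0.49198107, -0.06249587]), 'wrist_torque': array([0.02845502, 0.0231971 , 0.02871142]), 'finger_force': 0.0, 'gripper_width': 85.43385868502419}
```

View pics/top0.png

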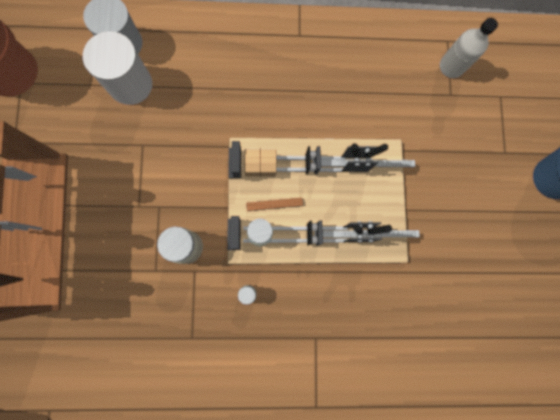

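View pics/side0.png

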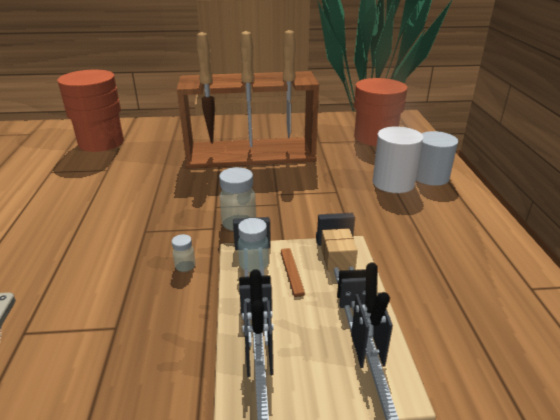

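The top view shows the block at (261,161) and a jar at (260,231) on the board. In the side view the block is on the right, at larger x, so it is in the far clamp with its grip at about (365,155) in the top view. The other jars, at (178,245) and (247,295), stand off the board. Next I'll measure the board and the far grip.

Run:
```python
from h import *
import pickle
t,s=pickle.load(open('c.pkl','rb'))
im=t['pixels']; hsv=cv2.cvtColor(im,cv2.COLOR_BGR2HSV)
print(hsv[185,370],hsv[250,280],hsv[300,370])
m=cv2.inRange(hsv,(14,60,165),(30,150,255)); 
m=cv2.morphologyEx(m,cv2.MORPH_OPEN,np.ones((3,3)));m=cv2.morphologyEx(m,cv2.MORPH_CLOSE,np.ones((25,25)))
c=max(cv2.findContours(m,0,2)[0],key=cv2.contourArea)
h=cv2.approxPolyDP(cv2.convexHull(c),6,True).reshape(-1,2);r=cv2.minAreaRect(c);print(h.tolist(),r)
P=np.array([onz(t,u,v,15)[:2] for u,v in cv2.boxPoints(r)])
for i in range(4):print(P[i],np.linalg.norm(P[i]-P[(i+1)%4]))
o=P.mean(0)
i=max(range(4),key=lambda i:np.linalg.norm(P[i]-P[(i+1)%4]));e=P[(i+1)%4]-P[i];e=e*np.sign(e[1])/np.linalg.norm(e)
X=np.array([e[1],-e[0]]);print('o',o,'y',e,'yaw',np.arctan2(-e[0],e[1]))
W=lambda x,y,z:[*(o+X*x+e*y),z]
for n,cc in(('top',t),('side',s)):
    b=cv2.resize(cc['pixels'],None,fx=3,fy=3,interpolation=2)
    for x in(-70,70):
      for p in((x,-75,114),(x,-75+21.5,114),(x,-75-21.5,114),(x,-75+26,137),(x,-75-26,137),(x,150,70),(x,-75,88)):
        q=proj(cc,W(*p))[0]*3;cv2.circle(b,tuple(int(v) for v in q),4,(0,0,255),1)
    for x in(-125,125):
      for y in(-175,175):
        q=proj(cc,W(x,y,15))[0]*3;cv2.circle(b,tuple(int(v) for v in q),4,(0,255,0),1)
    b=b[380:830,640:1290] if n=='top' else b[630:1230,600:1260]
    cv2.imwrite(f'pics/{n}1.png',b)
a,b=cv2.imread('pics/top1.png'),cv2.imread('pics/side1.png')
```

```text
[ 18  87 217] [ 17  88 214] [ 14 124 156]
[[559, 16], [559, 72], [528, 180], [479, 280], [444, 298], [199, 295], [135, 187], [127, 0], [469, 0]] ((343.0, 149.0), (298.0, 432.0), 90.0)
[957.83864962 430.28478562] 936.1613231886198
[ 997.96078833 -505.01636215] 647.9785889086968
[ 353.37119237 -438.83098259] 830.9983199138497
[352.22872235 392.16655198] 606.808358335343
o [665.34983817 -30.34900179] y [-0.04285815  0.99908117] yaw 0.042871277352403266
```

View pics/top1.png

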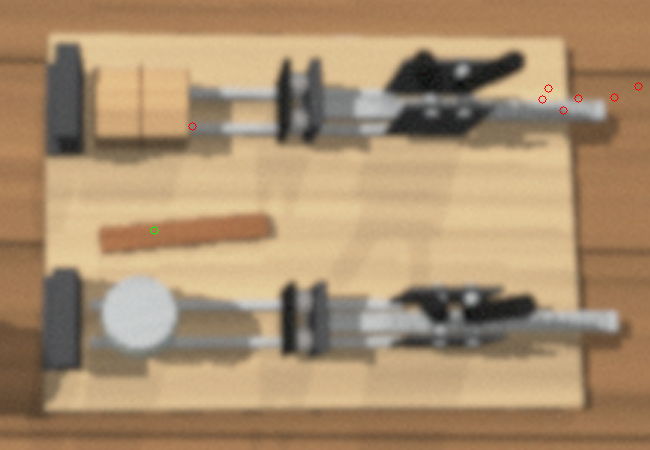

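View pics/side1.png

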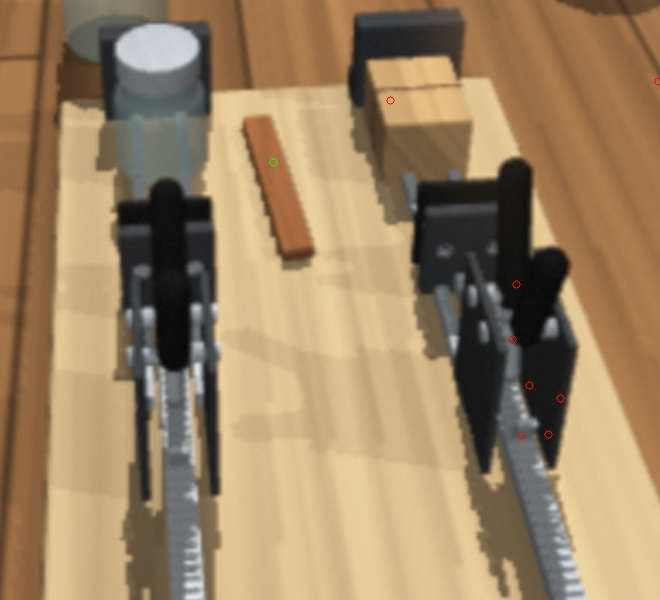

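The crops confirm that the wooden block with the dark glue line at (142,103) is in the far clamp, and the jar at (140,313) is in the near one. The board mask leaked onto the table, so I'll use the board corners in the crop, (48,35), (565,40), (585,407) and (42,410), and the far lever tops: top view (425,58) and (516,61), side view (515,170) and (552,260).

Run:
```python
from h import *
import pickle
t,s=pickle.load(open('c.pkl','rb'))
T=lambda u,v:((u+640-1)/3,(v+380-1)/3); S=lambda u,v:((u+600-1)/3,(v+630-1)/3)
C=[(48,35),(565,40),(585,407),(42,410)]
P=np.array([onz(t,*T(*p),15)[:2] for p in C]);print(P.round(1).tolist(),[round(float(np.linalg.norm(P[i]-P[(i+1)%4])),1) for i in range(4)])
S4=np.array([onz(s,*S(*p),15)[:2] for p in [(62,100),(490,78)]]);print('side +y corners',S4.round(1).tolist())
o=P.mean(0);e=(P[0]-P[1])+(P[3]-P[2]);e/=np.linalg.norm(e);f=(P[0]-P[3])+(P[1]-P[2]);f/=np.linalg.norm(f)
e2=e+np.array([-f[1],f[0]]);e=e2/np.linalg.norm(e2);X=np.array([e[1],-e[0]])
print('o',o,'yaw',np.arctan2(-e[0],e[1]))
W=lambda x,y,z:np.array([*(o+X*x+e*y),z])
def tri(a,b):
    (o1,d1),(o2,d2)=ray(t,*T(*a)),ray(s,*S(*b))
    k=np.linalg.lstsq(np.c_[d1,-d2],o2-o1,rcond=None)[0];p,q=o1+d1*k[0],o2+d2*k[1]
    return (p+q)/2,np.linalg.norm(p-q)
for a,b,y in(((425,58),(515,170),-75+26),((516,61),(552,260),-75-26)):
    print(tri(a,b),'expected',W(70,y,131))
print('far_grip',W(70,-75,114),'near_grip',W(-70,-75,114))
print('pad y in board approx (top edges z=67)',[((onz(t,*T(u,102),67)[:2]-o)@e) for u in(278,190,95)],'block edges z55')
for n,cc,off in(('top',t,(640,380)),('side',s,(600,630))):
    b=cv2.resize(cc['pixels'],None,fx=3,fy=3,interpolation=2)
    for p in [(x,-75+k,z) for x in(-70,70) for k,z in((-26,137),(26,137),(-21.5,114),(21.5,114))]+[(70,150,70),(-70,150,70),(-125,-175,15),(125,-175,15),(125,175,15),(-125,175,15)]:
        cv2.circle(b,tuple(int(v) for v in proj(cc,W(*p))[0]*3+1),4,(0,0,255),1)
    b=b[380:830,640:1290] if n=='top' else b[630:1230,600:1260]
    cv2.imwrite(f'pics/{n}2.png',b[:330] if n=='top' else b[:450])
a,b=cv2.imread('pics/top2.png'),cv2.imread('pics/side2.png');
b=b[:,:];h=np.zeros((600,800,3),np.uint8);a=cv2.resize(a,(520,264));b=cv2.resize(b[:450],(490,334));h[:264,:520]=a;h[264:598,:490]=b
cv2.imwrite('pics/both2.png',h)
```

```text
[[664.7, 212.1], [669.0, -137.5], [421.5, -140.8], [417.6, 209.6]] [349.6, 247.5, 350.4, 247.1]
side +y corners [[417.7, 204.8], [664.9, 207.1]]
o [543.18735992  35.84136951] yaw 0.011751010745357334
(array([615.10888836, -12.73927115, 131.6421479 ]), np.float64(1.983265033433675)) expected [613.75831323 -12.33269559 131.        ]
(array([615.32979129, -65.30954976, 131.99694939]), np.float64(0.09881931351710692)) expected [614.36935172 -64.32910539 131.        ]
far_grip [614.06383248 -38.33090049 114.        ] near_grip [474.0734984  -39.97600413 114.        ]
pad y in board approx (top edges z=67) [np.float64(27.72194197346356), np.float64(82.30026323791498), np.float64(140.7419194053905)] block edges z55
```

View pics/both2.png

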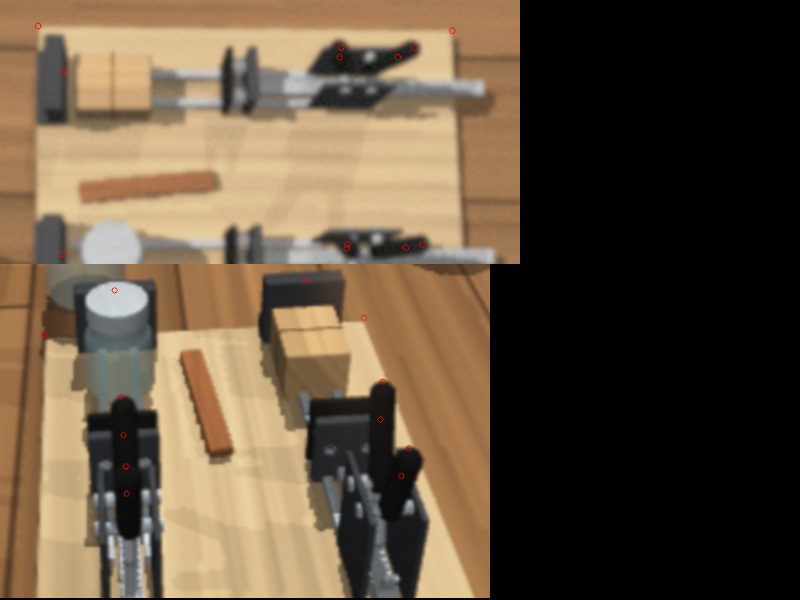

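The reprojected points sit on the levers: the triangulated lever tops are within 2 mm of what the board pose predicts, and the board measures 350 x 247 mm. So the far grip is at about (614.7, -38.8, 114) with a board yaw of 0.012. I'll travel first, at the current safe height.

```bash
cat > go.py <<'E'
import sys;from h import *
from scipy.spatial.transform import Rotation as Ro
s=sense();w,x,y,z=s['tool_rot'];R=Ro.from_quat([x,y,z,w]).as_matrix()
t=np.array([float(a) for a in sys.argv[1:4]]);yv=R[:,1]
print('delta tool',(R.T@(t-s['eef_pos'])).round(1),'turn',round(float(np.arctan2(yv[1],yv[0])-(-np.pi/2+0.0118)),4),'z axis',R[:,2].round(3),'t',s['time_s'],'F',s['contact_force'].round(1),s['gripper_width'],s['finger_force'])
E
echo '[[85,48,-29,0,0],[85,48,-29,0,0],[85,48,-29,0,0],[85,48,-29,0,0],[85,48,-29,0,0],[85,48,-29,0,0],[85,48,-29,0,0],[85,48,-29,0,0],[85,48,-29,0,0],[85,48,-29,0,0]]' > m.json && python3 -m crank m.json 20; python3 go.py 614.7 -38.8 112
```

```text
time_s: 1.35
eef_pos: [576.7, -102.5, 248.1]
tool_rot: [0.0, 0.977, 0.214, -0.0]
contact_force: [1.3, -0.8, 0.0]
gripper_width: 84.7
finger_force: 0.0
delta tool [ 61.2 -42.1 136.1] turn 0.4186 z axis [-0. -0. -1.] t 1.35 F [ 1.3 -0.8  0. ] 84.69855011455266 0.0
```

```bash
echo '[[85,31,-21,0,0],[85,30,-21,0,0],[85,0,0,0,0.14],[85,0,0,0,0.14],[85,0,0,0,0.14],[85,0,0,40,0],[85,0,0,0,0]]' > m.json && python3 -m crank m.json; python3 go.py 614.7 -38.8 112
```

```text
time_s: 2.22
eef_pos: [612.1, -40.5, 205.3]
tool_rot: [-0.0, 1.0, 0.006, -0.003]
contact_force: [0.1, 0.5, 0.3]
gripper_width: 85.2
finger_force: 0.0
delta tool [ 3.2 -1.6 93.3] turn -0.0007 z axis [-0.006  0.    -1.   ] t 2.225 F [0.1 0.5 0.3] 85.22156252698466 0.0
```

```bash
echo '[[85,3,-1.5,20,0],[85,0,0,20,0],[85,0,0,0,0],[85,0,0,0,0]]' > m.json && python3 -m crank m.json; python3 go.py 614.7 -38.8 112
python3 - <<'E'
from h import *
c=cam('wrist');b=c['pixels'].copy()
for k,z in((26,137),(-26,137),(21.5,114),(-21.5,114)):
    p=proj(c,[614.7-.0118*k,-38.8+k,z])[0];cv2.circle(b,tuple(int(v) for v in p),4,(0,0,255),1)
cv2.imwrite('pics/w1.png',b)
E
```

```text
time_s: 2.72
eef_pos: [617.1, -38.8, 168.7]
tool_rot: [0.0, 1.0, 0.005, 0.0]
contact_force: [-0.1, -0.5, 0.5]
gripper_width: 85.0
finger_force: 0.0
delta tool [-2.5 -0.  56.7] turn -0.0011 z axis [ 0. -0. -1.] t 2.725 F [-0.1 -0.5  0.5] 85.02235176812239 0.0
```

View pics/w1.png

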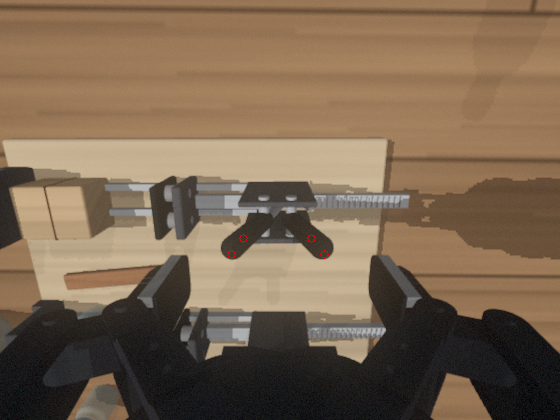

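The wrist view shows the two lever tops at (232,248) and (322,250), under the predicted marks and centred between the fingers at (170,290) and (395,290). I can go down.

```bash
echo '[[85,-2.5,0,20,0],[85,0,0,20,0],[85,0,0,16,0],[85,0,0,0,0],[85,0,0,0,0]]' > m.json && python3 -m crank m.json; python3 go.py 614.7 -38.8 112
```

```text
time_s: 3.4
eef_pos: [614.8, -38.8, 112.9]
tool_rot: [0.0, 1.0, 0.005, 0.0]
contact_force: [0.2, -0.3, 0.4]
gripper_width: 85.1
finger_force: 0.0
delta tool [-0.1  0.   0.9] turn -0.001 z axis [ 0.001 -0.    -1.   ] t 3.4 F [ 0.2 -0.3  0.4] 85.13904850543435 0.0
```

```bash
echo '[[60,0,0,0,0],[45,0,0,0,0],[25,0,0,0,0],[25,0,0,0,0],[25,0,0,0,0]]' > m.json && python3 -m crank m.json 22; echo '[[25,0,0,0,0],[25,0,0,0,0],[25,0,0,0,0]]' > m.json && python3 -m crank m.json; python3 go.py 614.7 -38.8 112
```

```text
time_s: 4.03
eef_pos: [616.2, -37.5, 115.5]
tool_rot: [-0.0, 1.0, 0.006, 0.002]
contact_force: [-3.5, 4.2, 16.1]
gripper_width: 30.1
finger_force: 21.3
time_s: 4.4
eef_pos: [616.2, -37.5, 115.5]
tool_rot: [-0.0, 1.0, 0.006, 0.002]
contact_force: [-3.1, 3.3, 15.6]
gripper_width: 30.2
finger_force: 21.3
delta tool [-1.6  1.3  3.5] turn -0.0001 z axis [ 0.005  0.001 -1.   ] t 4.4 F [-3.1  3.3 15.6] 30.21619033817353 21.303809881210327
```

```bash
echo '[[68,0,0,0,0],[68,0,0,0,0],[68,0,0,0,0],[68,0,0,0,0]]' > m.json && python3 -m crank m.json; echo '[[25,0,0,0,0],[25,0,0,0,0],[25,0,0,0,0],[25,0,0,0,0]]' > m.json && python3 -m crank m.json
python3 - <<'E'
from h import *
c=cam('top');b=cv2.resize(c['pixels'],None,fx=3,fy=3,interpolation=2)[380:830,640:1290]
cv2.imwrite('pics/t3.png',b)
E
```

```text
time_s: 4.9
eef_pos: [614.3, -38.7, 112.2]
tool_rot: [-0.0, 1.0, 0.005, -0.0]
contact_force: [0.4, 2.0, -1.2]
gripper_width: 67.5
finger_force: 1.0
time_s: 5.4
eef_pos: [615.9, -37.4, 115.0]
tool_rot: [-0.001, 1.0, 0.006, 0.002]
contact_force: [-2.3, 4.1, 16.4]
gripper_width: 29.9
finger_force: 21.2
```

View pics/t3.png

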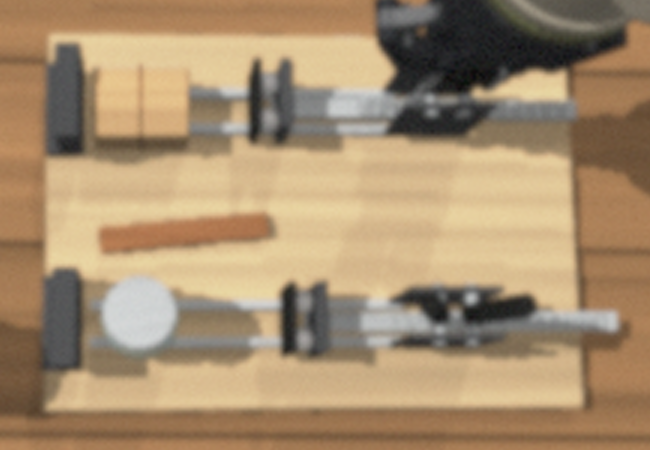

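The jaw's pad edge moved from x=278 to x=250 in the crop, about 17 mm, and about 40 mm is left. The near clamp and jar haven't moved. Three more pumps.

```bash
echo '[[70,0,0,0,0],[70,0,0,0,0],[70,0,0,0,0],[25,0,0,0,0],[25,0,0,0,0],[25,0,0,0,0],[25,0,0,0,0]]' > m.json && python3 -m crank m.json;echo '[[70,0,0,0,0],[70,0,0,0,0],[70,0,0,0,0],[25,0,0,0,0],[25,0,0,0,0],[25,0,0,0,0],[25,0,0,0,0]]' > m.json && python3 -m crank m.json;echo '[[70,0,0,0,0],[70,0,0,0,0],[70,0,0,0,0],[25,0,0,0,0],[25,0,0,0,0],[25,0,0,0,0],[25,0,0,0,0]]' > m.json && python3 -m crank m.json
python3 - <<'E'
from h import *
c=cam('top');b=cv2.resize(c['pixels'],None,fx=3,fy=3,interpolation=2)[380:830,640:1290]
cv2.imwrite('pics/t4.png',b)
E
```

```text
time_s: 6.32
eef_pos: [615.9, -37.5, 114.8]
tool_rot: [-0.001, 1.0, 0.006, 0.002]
contact_force: [-2.1, 4.3, 16.6]
gripper_width: 29.9
finger_force: 21.2
time_s: 7.2
eef_pos: [615.8, -37.5, 114.8]
tool_rot: [-0.001, 1.0, 0.006, 0.002]
contact_force: [-3.6, 3.8, 16.5]
gripper_width: 30.2
finger_force: 21.2
time_s: 8.07
eef_pos: [615.9, -37.5, 114.9]
tool_rot: [-0.001, 1.0, 0.006, 0.002]
contact_force: [-2.4, 3.8, 16.4]
gripper_width: 30.2
finger_force: 21.2
```

View pics/t4.png

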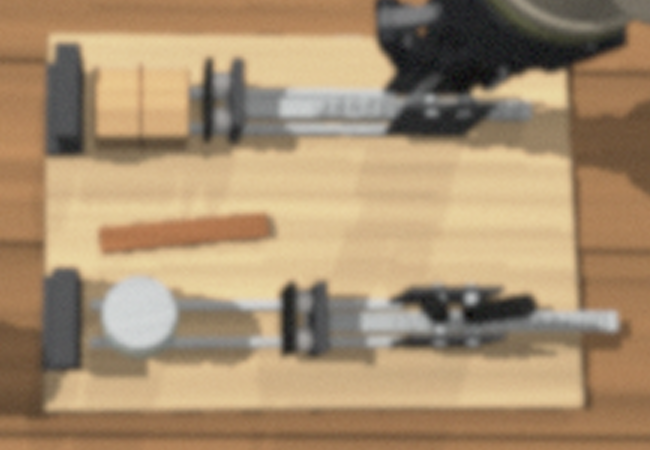

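The pad edge is now at x=204 and the block's face at x=190, about 9 mm apart. I'll pump slowly from here, watching opening and force.

```bash
echo '[[70,0,0,0,0],[70,0,0,0,0],[70,0,0,0,0],[58,0,0,0,0],[52,0,0,0,0],[46,0,0,0,0],[40,0,0,0,0],[34,0,0,0,0],[28,0,0,0,0],[25,0,0,0,0]]' > m.json && python3 -m crank m.json
echo '[[70,0,0,0,0],[70,0,0,0,0],[70,0,0,0,0],[58,0,0,0,0],[54,0,0,0,0],[50,0,0,0,0],[46,0,0,0,0]]' > m.json && python3 -m crank m.json 20; echo '[[42,0,0,0,0],[38,0,0,0,0]]' > m.json && python3 -m crank m.json; echo '[[34,0,0,0,0],[30,0,0,0,0],[25,0,0,0,0],[25,0,0,0,0]]' > m.json && python3 -m crank m.json
python3 - <<'E'
from h import *
c=cam('top');b=cv2.resize(c['pixels'],None,fx=3,fy=3,interpolation=2)[380:580,640:1290]
c=cam('side');d=cv2.resize(c['pixels'],None,fx=3,fy=3,interpolation=2)[580:930,600:1250]
cv2.imwrite('pics/t5.png',np.vstack([b,d]))
E
```

```text
time_s: 9.38
eef_pos: [615.6, -37.5, 114.4]
tool_rot: [-0.001, 1.0, 0.006, 0.002]
contact_force: [-2.8, 5.2, 15.2]
gripper_width: 30.1
finger_force: 21.6
time_s: 10.25
eef_pos: [615.2, -37.5, 113.3]
tool_rot: [-0.001, 1.0, 0.006, 0.001]
contact_force: [-0.4, 5.3, 5.5]
gripper_width: 46.1
finger_force: 4.5
time_s: 10.5
eef_pos: [615.5, -37.5, 113.7]
tool_rot: [-0.001, 1.0, 0.006, 0.001]
contact_force: [-0.5, 4.5, 8.4]
gripper_width: 38.1
finger_force: 6.0
time_s: 11.0
eef_pos: [615.6, -37.5, 114.3]
tool_rot: [-0.001, 1.0, 0.006, 0.002]
contact_force: [-2.6, 4.7, 12.7]
gripper_width: 31.6
finger_force: 18.8
```

View pics/t5.png

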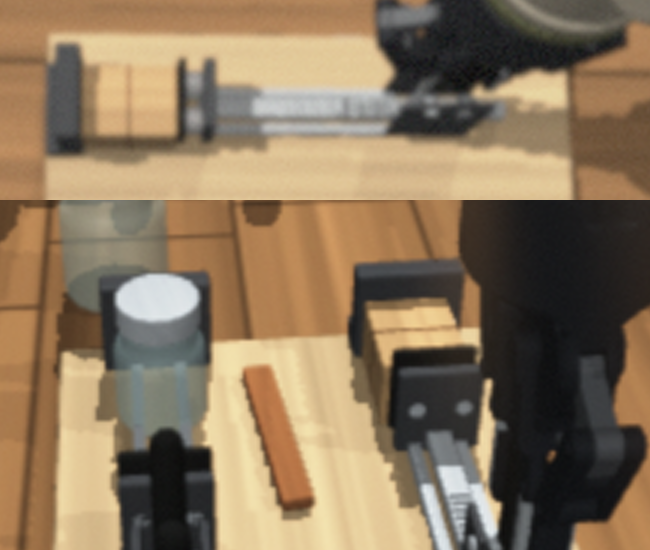

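The block's glue line moved from x=142 to x=130 and the block is now touching the stop at (82,100). The pad is against it, and the levers stall at 31.6 mm, just short of the 30.1 mm full squeeze. I'll raise the force slightly to see whether this is pad pressure or the end of the stroke.

```bash
echo '[[25,0,0,0,0],[25,0,0,0,0],[25,0,0,0,0]]' > m.json && python3 -m crank m.json 22;echo '[[25,0,0,0,0],[25,0,0,0,0],[25,0,0,0,0]]' > m.json && python3 -m crank m.json 24
```

```text
time_s: 11.48
eef_pos: [615.6, -37.5, 114.3]
tool_rot: [-0.001, 1.0, 0.006, 0.002]
contact_force: [-3.2, 4.6, 14.1]
gripper_width: 31.3
finger_force: 20.8
time_s: 11.85
eef_pos: [615.6, -37.5, 114.4]
tool_rot: [-0.001, 1.0, 0.006, 0.002]
contact_force: [-2.3, 4.6, 14.4]
gripper_width: 31.1
finger_force: 22.7
```

The levers aren't at the end stop, but they are close to it. I'll release and re-squeeze slowly so the pawl takes another notch, then read the force against the opening.

```bash
(echo '[[70,0,0,0,0],[70,0,0,0,0],[70,0,0,0,0],[60,0,0,0,0],[56,0,0,0,0],[52,0,0,0,0]]' > m.json && python3 -m crank m.json 20; for i in 1; do echo '[[50,0,0,0,0],[48,0,0,0,0]]' > m.json && python3 -m crank m.json; echo '[[46,0,0,0,0],[44,0,0,0,0]]' > m.json && python3 -m crank m.json;echo '[[42,0,0,0,0],[40,0,0,0,0]]' > m.json && python3 -m crank m.json;echo '[[38,0,0,0,0],[36,0,0,0,0]]' > m.json && python3 -m crank m.json;echo '[[34,0,0,0,0],[32,0,0,0,0]]' > m.json && python3 -m crank m.json;echo '[[30,0,0,0,0],[30,0,0,0,0],[30,0,0,0,0]]' > m.json && python3 -m crank m.json; done)|grep -E 'width|finger|time'
```

```text
time_s: 12.6
gripper_width: 52.3
finger_force: 3.7
time_s: 12.85
gripper_width: 48.2
finger_force: 4.0
time_s: 13.1
gripper_width: 44.0
finger_force: 5.6
time_s: 13.35
gripper_width: 40.2
finger_force: 10.4
time_s: 13.6
gripper_width: 36.4
finger_force: 15.8
time_s: 13.85
gripper_width: 34.8
finger_force: 18.1
time_s: 14.22
gripper_width: 34.6
finger_force: 18.1
```

```bash
echo '[[25,0,0,0,0],[25,0,0,0,0],[25,0,0,0,0]]' > m.json && python3 -m crank m.json 22; echo '[[25,0,0,0,0],[25,0,0,0,0],[25,0,0,0,0],[25,0,0,0,0]]' > m.json && python3 -m crank m.json 24;  python3 - <<'E'
from h import *
c=cam('top');b=cv2.resize(c['pixels'],None,fx=6,fy=6,interpolation=2)[800:1120,1280:2000]
cv2.imwrite('pics/t6.png',b)
E
```

```text
time_s: 14.6
eef_pos: [615.4, -37.5, 114.8]
tool_rot: [-0.0, 1.0, 0.006, 0.001]
contact_force: [-4.9, 4.7, 18.6]
gripper_width: 34.1
finger_force: 20.0
time_s: 15.1
eef_pos: [615.4, -37.5, 114.9]
tool_rot: [-0.0, 1.0, 0.006, 0.001]
contact_force: [-6.1, 6.0, 19.2]
gripper_width: 33.4
finger_force: 21.9
```

View pics/t6.png

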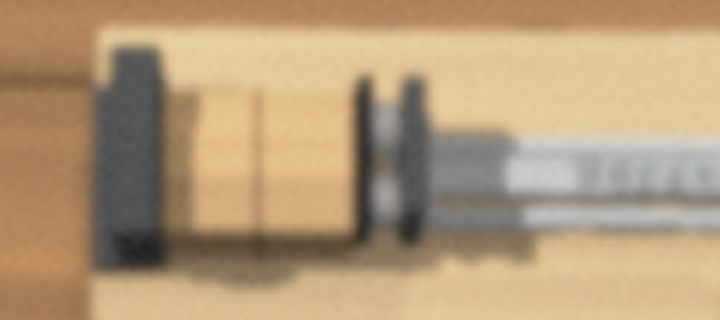

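The block spans x=165–355, its full 190 px length, so it is flat against the stop; the darker strip at its left end is the stop's shadow. I'll check the pad compression by comparing plate-to-jaw spacing with the earlier free-pad picture.

Run:
```python
from h import *
def sp(f,sc,y0,y1,x0,x1):
    g=cv2.cvtColor(cv2.imread('pics/'+f),6)[y0:y1,x0:x1].mean(0).astype(float);w=g.max()-g
    n=len(w)//2; pk=[]
    for a,b in((0,n),(n,len(w))):
        v=np.clip(w[a:b]-0.6*w[a:b].max(),0,None);pk.append((np.arange(a,b)*v).sum()/v.sum())
    return (pk[1]-pk[0])/sc
# bands at the pad's top-strip rows (no rods): y 62-78 in the 3x crop = 6x crop 84-116
print('free',sp('t4.png',3,68,76,196,250),sp('t3.png',3,68,76,241,298),'now',sp('t6.png',6,96,112,345,440))
```

```text
free 9.34055931150688 9.366811117997122 now 8.094002155326644
```

Spacing shrank by 1.26 px at 1.9 mm per px, so the pad is pressed in by about 2.4 mm. That agrees with the roughly 22 N on each lever.

```bash
python3 -c "
from plant import hand_in;print(hand_in())"
```

```text
the job is handed in; nothing more can be done
None
```

I handed the job in with the block in the far clamp pushed up against its stop, the pad pressed in by about 2.4 mm as estimated from the top camera, and the grip still held squeezed at about 22 N per lever.

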